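# Clear the jammed feed chute of a vegetable slicer

### The arm

A 6-joint arm with a two-finger parallel gripper is mounted at the origin on a cart in front of the work surface, level with it; the furniture and walls round the work are solid. World frame = base frame: x ahead of the robot, y to its left, z up, the work surface at z = 0. Lengths are in mm, angles in rad, forces in N, time in s.
With the tool pointing down it reaches from about 350 to 975 mm from the base axis. Payload 4.9 kg.
Tool frame: the origin (TCP) lies between the finger pads, 19 mm behind the fingertips; this is the grasp point; z points along the fingers, y is the line along which they close (so a half turn about z gives the same grasp; the last joint's range is limited). The gripper opens to 85 mm and grips with 20 to 120 N. Pads are 22 mm wide; open, the fingers measure 114 mm over their backs; the gripper's body (76 mm by 85 mm) begins 54 mm behind the grasp point. The pads swing forward as they close: fully open they stand 13 mm farther back than shut.
Start: joints at [-0.119, 0.053, 1.613, -0, 1.476, -0.119], TCP at [624.981, 0.003, 250.004] pointing down, gripper open.
Joint ranges: [-3.01, 3.01], [-1.01, 2.22], [0.06, 2.58], [-1.02, 4.17], [0.09, 2.62], [-3.14, 3.14]. Speed limits (rad/s): [2.57, 2.57, 3.14, 3.14, 3.14, 3.14].

### API

Orientations are given as a rotation vector (axis times angle).
In Python, from station import robot, fingers, solver, cams, ticket, get_time_s, get_joints, get_qvel, get_joint_torque, get_ee_pos, get_tool_rot, get_ft_force, get_wrist_torque, get_opening, get_finger_force gives the robot as it stands. The module is installed in compiled form; this text tells all that it offers. Calls block until the motion is done:
- robot.move_to(position, orientation): joint-space move of the TCP to a pose.
- robot.move_straight(position, feed=150, frame=None): straight line of the TCP; frame=None keeps the orientation; feed is the mean speed in mm/s.
- robot.movej(angles): joint-space move.
- fingers.gripper_to(opening, effort=None): finger opening in mm; effort is the grip in N (None keeps the last); returns when the fingers have stopped.
- robot.dwell(seconds).
- solver.ik(position, orientation): joint angles nearest the present ones, or None.
- cams.camera(name): name is "scene" or "side" or "wrist"; returns (picture, depth): 480x640x3 uint8, red, green, blue; 480x640 float32, mm along the optical axis (not along the pixel's ray), 0 where there is no reading.
- cams.camera_info(name): a dict with "K" (3x3 intrinsics, pixels), "eye" and "attitude" of the camera in the world. Camera axes: x right, y down, z forward; pixel columns grow to the right and rows downward; lengths in mm; the calibration is good to about 2 mm. A picture is of the moment at which its call begins: read the wrist's pose just before it. camera_info takes no time and is no camera call; for the wrist camera it gives the pose at the moment of the call.
A pose or a line that the arm cannot do raises robot.MotionError and nothing moves.
- ticket.hand_in(): hands the job in; it is judged then, once.
Readings, each from a call of its own:
- get_time_s(): time.
- get_joints(): joint angles.
- get_qvel(): joint speeds.
- get_joint_torque(): joint torques, N m.
- get_ee_pos(): TCP position.
- get_tool_rot(): TCP orientation.
- get_ft_force(): force on the tool from outside, world axes, zero at the start.
- get_wrist_torque(): the same for the moment, N m.
- get_opening(): finger opening in mm.
- get_finger_force(): force on a finger pad.
Only numpy, scipy, OpenCV 4.12 (cv2) and the standard library are available. Lean on these libraries where they do the work, as an engineer would, in place of code of your own. Each camera call takes 0.05 s, during which the arm holds its last target. There are 200 camera calls.

### The job

A stump of carrot is jammed in the feed chute of the vegetable slicer. Take the grey pusher, enter it in the chute and ease the carrot out through the lower end into the bowl underneath, without ever pressing the machine hard; then bring the pusher fully home, its collar flat down on the chute's rim, and let it go. Leave the bowl and the other things where they are.

Things in the scene. Friction and masses are not known exactly. Their poses are not given: they have to be found in the camera images.
- slicer: White vegetable slicer, fixed; its disc is taken out. Origin on the surface under the base, +x from chute to motor column, z up. Base plate x -125 to 95 mm, 150 mm wide, top z 17. Column x 9 to 93, dial on top to z 169. Fork prongs from the column to x -111, at y +-27 to +-45, top z 145. The pusher must never press on the chute or its other hard parts with over 25 N.
- fork_mid (a point): Point fixed in the slicer (frame as the slicer's, at x -62, y 0, z 165 mm): centre of the chute's rim with the chute in mid-travel. Clear upright chute: bore 45 mm along x, 33 along y, wall 3.5, lower end 80 below the rim, no funnel. It slides on the fork and was left up to 8 mm fore or aft (x) of here, not measured: see or feel it. It yields along x to 5 N. Touch its rim at under 10 mm/s.
- lips_mid (a point): Point fixed in the slicer, 66 mm below fork_mid, between two sprung rubber lips on the chute's y walls: upright, 27 mm apart, from here to 8 mm below; above, ramps widening to 33 mm over 16 mm. Sliding by takes 4 to 11 N for carrot or pusher. From 7 to 1.5 mm before home the pusher's shoulders wedge the lips: up to 18 N felt, still not seated. It does not drop home by itself.
- pusher: Grey food pusher, 136 mm tall, 70 to 120 g, standing on its foot. Origin: centre of the foot, z up. Stem 42 mm (x) by 28 mm (y), above 14 mm widening by sloped shoulders to 30 mm (y) at 20 mm; 88 mm long, 1.5 mm to spare all round in the bore; fits either way round. Collar 56 x 44 x 6 mm on top of it. Home, the foot is 77 mm above the slicer's origin.
- pusher_grip (a point): Where to pinch the pusher, 116 mm above its foot (axes as the pusher's): the flat grip, 40 mm along x, 22 mm across y, from 94 to 136 mm above the foot. Close the fingers along y; with the TCP here the fingertips just clear the collar.
- pusher_collar (a point): Centre of the collar's underside, 88 mm above the pusher's foot; it comes to rest on the chute's rim.
- carrot: Orange carrot stump, upright cylinder 27 mm across, 40 mm long, 25 g, stuck between the lips and seen through the clear wall. Origin: centre of its lower end, z up; at first 85 to 90 mm above the slicer's origin and not always mid-chute along x. It drops free once driven down 20 to 30 mm. Over 20 N squashes it.
- bowl: Blue ceramic bowl 114 mm across, 36 mm high, loose on the slicer's base plate under the chute. Origin: centre of its underside.
- lemon: Yellow lemon, 78 x 55 x 56 mm, lying on the surface; a bystander. Origin: centre of its underside.
- garlic: Bulb of garlic, 60 mm across and 58 mm high, on the surface; a bystander. Origin: centre of its underside.
- peeler: Black-handled peeler, 170 x 25 x 18 mm, lying at the left edge of the surface; a bystander. Origin: centre of its underside.
There are look-alikes about, which are no part of the job. What is shaped like the pusher but blue, green or red is not meant.

How it is judged (in metres and radians):
On the way, in this order (a step that is already met when the one before it is completed fails the run):
1. the pusher's foot is inside the chute, the carrot still stuck below it (x of pusher in the frame of slicer between -0.075 and -0.049 m and y of pusher in the frame of slicer between -0.005 and 0.005 m and angle between the z axis of pusher and the z axis of slicer, either way round below 0.1 rad and z of pusher in the frame of slicer below 0.155 m and z of carrot in the frame of slicer above 0.072 m), for 0.05 s.
2. the carrot is out of the chute's lower end and in the bowl, the pusher in the chute behind it (x of pusher in the frame of slicer between -0.075 and -0.049 m and y of pusher in the frame of slicer between -0.005 and 0.005 m and angle between the z axis of pusher and the z axis of slicer, either way round below 0.1 rad and z of pusher in the frame of slicer below 0.125 m and horizontal distance between carrot and bowl below 0.045 m and z of carrot in the frame of slicer below 0.055 m), for 0.1 s.
At the end, for the whole second after the job is handed in: The pusher stands upright in the chute with its collar down on the rim (within 1.5 mm), the carrot stump is in the bowl (within 45 mm of its centre), the bowl still on the slicer's base, all of them at rest and let go (x of pusher in the frame of slicer between -0.075 and -0.049 m and y of pusher in the frame of slicer between -0.005 and 0.005 m and angle between the z axis of pusher and the z axis of slicer, either way round below 0.1 rad and z of pusher in the frame of slicer below 0.0785 m and horizontal distance between carrot and bowl below 0.045 m and z of carrot in the frame of slicer below 0.055 m and linear speed of each of pusher, bowl below 0.01 m/s and linear speed of carrot below 0.02 m/s); the robot touches nothing.
It fails at once if the pusher presses on the chute or any other hard part of the slicer with over 25 N (contact force between pusher and slicer above 25 N).
It fails at once if the carrot is squashed: the pusher presses on it with over 20 N (contact force between pusher and carrot above 20 N).
It fails at once if the bowl is shifted by over 20 mm (distance of bowl from where it was at the start of the episode above 0.02 m).
It fails at once if the lemon, the garlic or the peeler is shifted by over 20 mm (distance of any of lemon, garlic, peeler from where it was at the start of the episode above 0.02 m).
It also fails if it takes over 72 s, if anything falls off the work surface, if the arm or the gripper's body presses on something with over 40 N, if the wrist force passes 120 N, or if a joint passes its speed limit or range.

## Working session

There is one attempt and no reset: what is moved stays moved. The work goes in short steps, each a Python script; the robot and the scene stay as the last script left them, time stands still between calls to the robot, and variables do not carry over. Pictures are saved under pics/ and viewed, at most 10 in all, crops included, and the job is handed in when it is done.

```bash
mkdir -p pics; cat > h.py <<'E'
import numpy as np, cv2
from station import *
def shot(n,tag):
    i=cams.camera_info(n); p,d=cams.camera(n)
    cv2.imwrite(f'pics/{tag}.png',p[:,:,::-1]); np.savez(f'pics/{tag}.npz',p=p,d=d,K=i['K'],eye=i['eye'],att=i['attitude'])
    return p,d,i
E
python3 - <<'E'
from h import *
for n in ['scene','side','wrist']:
    p,d,i=shot(n,n+'0'); print(n,np.array(i['K']).tolist(),np.round(i['eye'],1),np.round(i['attitude'],4).tolist(),d.min(),d.max())
print(get_time_s(),get_tool_rot(),get_ft_force())
E
```

```text
scene [[441.8937663504003, 0.0, 322.47723066126593], [0.0, 441.8937663504003, 232.29580766195355], [0.0, 0.0, 1.0]] [ 154.9 -565.4  706. ] [-2.2586, 0.6812, -0.3113] 0.0 2083.4475
side [[526.4104805837442, 0.0, 326.41454877493743], [0.0, 526.4104805837442, 240.98060643471172], [0.0, 0.0, 1.0]] [ 116.  -948.3  576.4] [-1.9836, 0.3751, -0.2661] 0.0 2329.5942
wrist [[371.6255116343047, 0.0, 325.20938029542737], [0.0, 371.6255116343047, 239.95609025691422], [0.0, 0.0, 1.0]] [624.4  72.1 372.1] [2.8545, -0.001, -0.0021] 0.0 1505.0547
0.15 [-2.22061676e+00 -2.22051896e+00  1.48265960e-03] [ 0.48683673 -0.27384348 -0.57795492]
```

View pics/scene0.png

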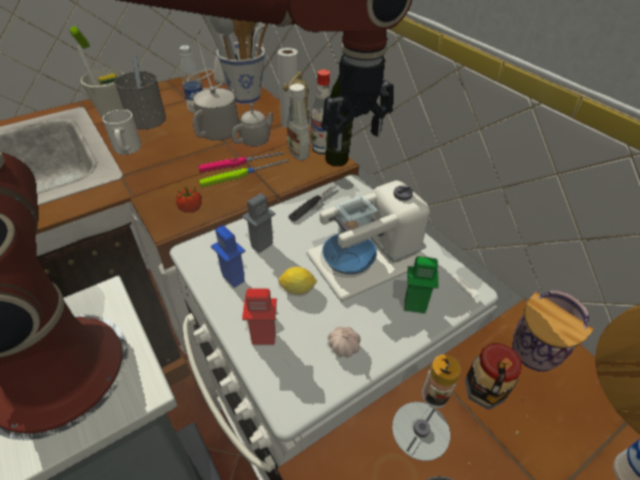

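View pics/side0.png

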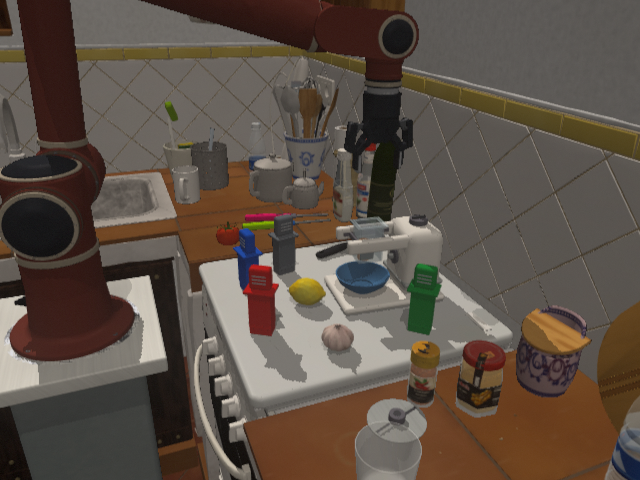

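View pics/wrist0.png

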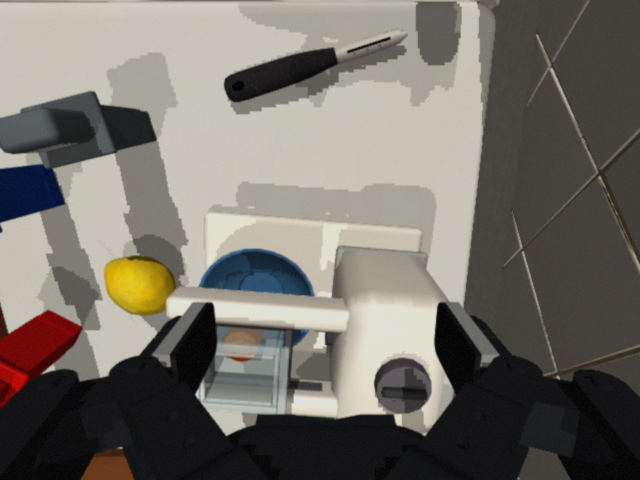

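The scene view shows four pusher-shaped things: grey (260,222), blue (230,257), red (262,315) and green (421,283). Only the one at (260,222) is grey (side (284,243), wrist (60,135)). The clear chute is at wrist (245,370), with the carrot at about (240,345). I'll crop to confirm the grey one and get rough positions.

```bash
cat >> h.py <<'E'
from scipy.spatial.transform import Rotation as Ro
class V:
    def __init__(s,tag):
        z=np.load(f'pics/{tag}.npz'); s.p,s.d,s.K,s.eye=z['p'],z['d'],z['K'],z['eye']; a=z['att']; s.R=Ro.from_rotvec(a).as_matrix() if a.size==3 else a
    def ray(s,uv):
        uv=np.atleast_2d(uv).astype(float); return np.c_[(uv[:,0]-s.K[0,2])/s.K[0,0],(uv[:,1]-s.K[1,2])/s.K[1,1],np.ones(len(uv))]@s.R.T
    def plane(s,uv,z): r=s.ray(uv); return s.eye+r*((z-s.eye[2])/r[:,2])[:,None]
    def pts(s,uv):
        uv=np.atleast_2d(uv).astype(int); return s.eye+s.ray(uv)*s.d[uv[:,1],uv[:,0]][:,None]
    def proj(s,X): c=(np.atleast_2d(X)-s.eye)@s.R; return c[:,:2]/c[:,2:]*[s.K[0,0],s.K[1,1]]+s.K[:2,2]
    def cloud(s):
        v,u=np.mgrid[:480,:640]; return s.pts(np.c_[u.ravel(),v.ravel()]).reshape(480,640,3)
E
python3 - <<'E'
from h import *
a=V('scene0'); b=V('side0'); w=V('wrist0')
for v,n in((a,'scene'),(b,'side'),(w,'wrist')):
    C=v.cloud(); hsv=cv2.cvtColor(v.p,cv2.COLOR_RGB2HSV)
    m=(v.d>0)&(C[...,0]>250)&(C[...,0]<560)&(C[...,1]>0)&(C[...,1]<320)&(C[...,2]>12)&(C[...,2]<170)&(hsv[...,1]<70)&(hsv[...,2]<150)
    P=C[m]; print(n,len(P),np.percentile(P,[2,50,98],axis=0).round(0).tolist())
    for lo,hi in((12,85),(86,100),(100,140)):
        q=P[(P[:,2]>lo)&(P[:,2]<hi)]; print(lo,len(q),q.mean(0).round(1) if len(q) else '')
C=w.cloud()
for uv in[(245,320),(200,412),(292,408),(345,310),(220,225),(415,235),(403,385),(240,345),(140,285),(260,260),(200,310),(310,315)]: print(uv,w.pts(uv).round(0).tolist())
cr=cv2.hconcat([cv2.resize(a.p[170:350,190:450],(780,540))[:, :400],cv2.resize(b.p[200:300,250:330],(400,500))[:540].copy() if 0 else cv2.resize(b.p[195:295,240:314],(400,540))])
cv2.imwrite('pics/crop.png',cr[:,:,::-1])
E
```

```text
scene 1337 [[324.0, 3.0, 13.0], [429.0, 62.0, 91.0], [548.0, 113.0, 137.0]]
12 660 [433.4  62.4  44.5]
86 252 [428.8  61.8  94.1]
100 425 [421.8  60.6 122.8]
side 1242 [[334.0, 30.0, 13.0], [433.0, 59.0, 76.0], [547.0, 106.0, 137.0]]
12 694 [441.3  62.6  46.3]
86 187 [432.7  58.4  94.7]
100 354 [427.2  58.4 120.9]
wrist 7799 [[418.0, 50.0, 13.0], [455.0, 73.0, 94.0], [470.0, 98.0, 136.0]]
12 1693 [464.   78.1  43.5]
86 2699 [447.6  71.3  93. ]
100 3407 [446.2  72.4 127.8]
(245, 320) [[569.0, -52.0, 145.0]]
(200, 412) [[599.0, 17.0, 310.0]]
(292, 408) [[599.0, -125.0, 144.0]]
(345, 310) [[638.0, -46.0, 141.0]]
(220, 225) [[520.0, -18.0, 15.0]]
(415, 235) [[713.0, -28.0, 17.0]]
(403, 385) [[675.0, -89.0, 164.0]]
(240, 345) [[570.0, -59.0, 165.0]]
(140, 285) [[451.0, -67.0, 51.0]]
(260, 260) [[560.0, -50.0, 29.0]]
(200, 310) [[580.0, 11.0, 253.0]]
(310, 315) [[614.0, -48.0, 144.0]]
```

View pics/crop.png

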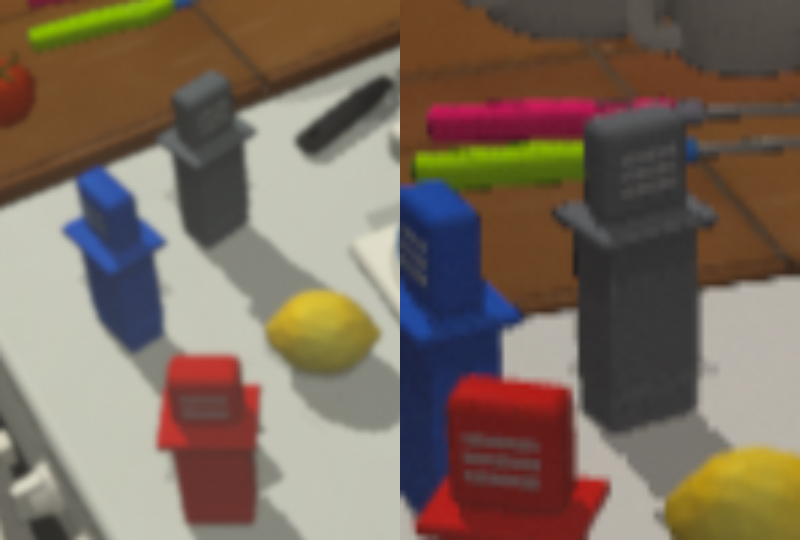

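The crop confirms the grey pusher, standing alone beside the blue one. Its grip's flat face with the printed lines faces the camera side. Next I'll take two overhead wrist views of the chute and two of the pusher.

```bash
python3 - <<'E'
from h import *
r=get_tool_rot()
for t,p in(('cA',(600,-117,280)),('cB',(545,-117,280)),('pA',(465,55,260)),('pB',(425,55,260))):
    robot.move_to(p,r); robot.dwell(.2); shot('wrist',t)
print(get_time_s(),get_ee_pos(),get_tool_rot())
a=[V(t).p for t in('cA','cB','pA','pB')]
m=np.vstack([np.hstack([x[60:360,120:520] for x in a[:2]]),np.hstack([x[60:360,120:520] for x in a[2:]])])
cv2.imwrite('pics/mos.png',m[:,:,::-1])
E
```

```text
3.1083 [425.57839096  54.82533231 260.04535365] [-2.22091301e+00 -2.22010740e+00  1.60259563e-03]
```

View pics/mos.png

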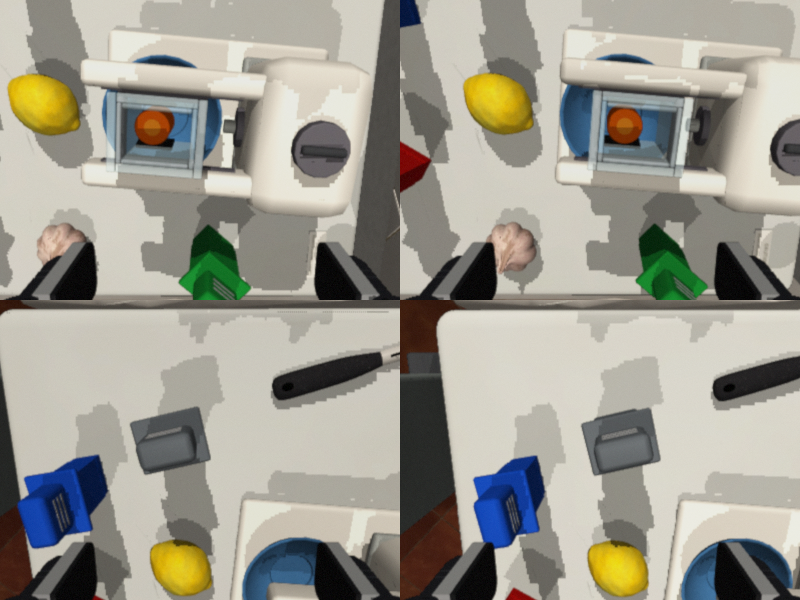

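Top row: the clear chute's rim is at about (112–203, 95–175) in the left tile, between the fork prongs, with the carrot at (155,127) inside. Bottom row: the grey collar is at (170,440) left and (620,440) right, rotated about 12°, with the grip's long side along the image x. Now I'll measure.

```bash
python3 - <<'E'
from h import *
def rect(P): 
    c,s,a=cv2.minAreaRect(P[:,:2].astype(np.float32)); 
    B=cv2.boxPoints((c,s,a)); e=max((B[1]-B[0],B[2]-B[1]),key=np.linalg.norm); y=np.degrees(np.arctan2(e[1],e[0]));y=(y+90)%180-90
    return np.round(c,1),np.round(s,1),round(y,2)
print('PUSHER')
cm={}
for t in('pA','pB'):
    v=V(t);C=v.cloud();hsv=cv2.cvtColor(v.p,cv2.COLOR_RGB2HSV)
    near=(abs(C[...,0]-445)<60)&(abs(C[...,1]-72)<60)&(hsv[...,1]<80)
    for n,lo,hi in(('collar',88,98),('grip',131,141)):
        m=(near&(C[...,2]>lo)&(C[...,2]<hi)); k,l,st,_=cv2.connectedComponentsWithStats(m.astype(np.uint8)); m=l==1+st[1:,4].argmax()
        print(t,n,m.sum(),'z',C[m][:,2].mean().round(1),rect(C[m]))
        cs,_=cv2.findContours(m.astype(np.uint8),0,1); h=max(cs,key=cv2.contourArea)
        r=cv2.minAreaRect(h); cm[t,n]=r[0]; uv=h.reshape(-1,2); z=94 if n=='collar' else 136
        print('   plane',rect(v.plane(uv,z)))
# two-ray heights
def tri(a,ua,b,ub):
    ra,rb=a.ray(ua)[0],b.ray(ub)[0]; s=np.linalg.lstsq(np.c_[ra,-rb],b.eye-a.eye,rcond=None)[0]; return (a.eye+s[0]*ra+b.eye+s[1]*rb)/2
print({n:tri(V('pA'),cm['pA',n],V('pB'),cm['pB',n]).round(1) for n in('collar','grip')})
print('SLICER')
for t in('cA','cB'):
    v=V(t);C=v.cloud()
    zone=(C[...,0]>450)&(C[...,0]<760)&(C[...,1]>-200)&(C[...,1]<20)
    h,e=np.histogram(C[...,2][zone],bins=range(5,180,2)); print(t,[(int(e[i]),int(h[i])) for i in range(len(h)) if h[i]>400])
    m=zone&(abs(C[...,2]-145)<4); P=C[m]; print(' fork',m.sum(),P[:,2].mean().round(1),rect(P))
    m=zone&(abs(C[...,2]-165)<4)&(C[...,0]<625); P=C[m]; print(' rim',m.sum(),P[:,2].mean().round(1),rect(P), np.percentile(P,[1,99],axis=0).round(1).tolist())
    hsv=cv2.cvtColor(v.p,cv2.COLOR_RGB2HSV); m=zone&(hsv[...,0]<12)&(hsv[...,1]>150); m[:120]=0; print(' carrot',m.sum(),np.percentile(C[m],[5,50,95],axis=0).round(1).tolist(),np.argwhere(m).mean(0))
    m=zone&(abs(C[...,2]-168)<4)&(C[...,0]>640); print(' dial',m.sum(),rect(C[m]))
    m=zone&(abs(C[...,2]-17)<3); print(' base',m.sum(),rect(C[m]))
    m=zone&(hsv[...,0]>95)&(hsv[...,0]<125)&(hsv[...,1]>120)&(C[...,2]>45)&(C[...,2]<62); print(' bowl rim',m.sum(),rect(C[m]) if m.sum()>10 else '')
E
```

```text
PUSHER
pA collar 1798 z 93.1 (array([438. ,  72.2]), array([56.1, 44.2]), np.float32(12.84))
   plane (array([438.3,  72.7]), array([55.5, 43.7]), np.float32(12.9))
pA grip 1662 z 134.6 (array([438.1,  72.4]), array([39.6, 21.8]), np.float32(12.75))
   plane (array([438.6,  73.4]), array([38.9, 21.3]), np.float32(12.67))
pB collar 1736 z 93.1 (array([438. ,  72.3]), array([56.1, 44.1]), np.float32(12.97))
   plane (array([437.9,  72.7]), array([55.4, 43.8]), np.float32(12.93))
pB grip 1663 z 134.6 (array([437.9,  72.4]), array([39.6, 21.8]), np.float32(13.11))
   plane (array([437.7,  73.4]), array([38.9, 21.4]), np.float32(13.18))
{'collar': array([438. ,  73.3,  95.2]), 'grip': array([438. ,  72.4, 130.8])}
SLICER
cA [(13, 789), (15, 4005), (17, 765), (51, 645), (125, 939), (133, 543), (135, 643), (137, 401), (139, 778), (141, 1831), (143, 5934), (145, 2069), (147, 2622), (149, 2575), (151, 5205), (153, 948), (161, 1098), (163, 4920), (165, 556)]
 fork 12456 144.9 (array([610.9, -88. ]), array([108.9, 197.2]), np.float32(-5.05))
 rim 4441 164.0 (array([567.1, -84.8]), array([52.2, 
[... 508 characters left out ...]
461), (139, 874), (141, 1825), (143, 6107), (145, 2132), (147, 2583), (149, 2494), (151, 5144), (153, 968), (161, 1141), (163, 4888), (165, 547)]
 fork 12647 144.9 (array([610.8, -88.4]), array([109.1, 198.9]), np.float32(-4.89))
 rim 4423 164.1 (array([567.3, -85. ]), array([52.4, 64.3]), np.float32(-5.0)) [[535.2, -111.2, 161.7], [599.4, -57.9, 165.7]]
 carrot 1049 [[502.5, -123.8, 113.0], [555.5, -87.0, 126.3], [571.2, -44.8, 403.2]] [239.33174452 309.69780744]
 dial 754 (array([676. , -93.8]), array([33.8, 34.3]), np.float32(-76.17))
 base 4498 (array([584.4, -78.4]), array([132. , 261.6]), np.float32(-4.74))
 bowl rim 775 (array([533.3, -69.1]), array([108. ,  49.5]), np.float32(56.54))
```

```bash
python3 - <<'E'
from h import *
for t in('cA','cB'):
    v=V(t);C=v.cloud()
    th=np.radians(-4.97);u=np.array([np.cos(th),np.sin(th)]);n=np.array([-u[1],u[0]])
    L=np.stack([(C[...,:2]-[676,-93.75])@u+51,(C[...,:2]-[676,-93.75])@n,C[...,2]],-1)
    m=(abs(L[...,2]-144.5)<2.5)&(L[...,0]<-5)&(L[...,0]>-125)&(abs(L[...,1])>24)&(abs(L[...,1])<60)
    P=L[m];A=P[P[:,1]>0];B=P[P[:,1]<0]
    for q in(A,B):
        # per-x-bin edges -> slope
        e=[(x,*np.percentile(q[(abs(q[:,0]-x)<4)][:,1],[2,98])) for x in range(-100,-15,10) if (abs(q[:,0]-x)<4).sum()>20]
        print(t,'prong x0',np.percentile(q[:,0],.5).round(1),'y lo/hi',np.median([i[1] for i in e]).round(1),np.median([i[2] for i in e]).round(1),'slopes',np.polyfit([i[0] for i in e],[i[1] for i in e],1)[0].round(4),np.polyfit([i[0] for i in e],[i[2] for i in e],1)[0].round(4))
    m=(abs(L[...,2]-164.5)<2.5)&(L[...,0]<0)&(L[...,0]>-110)&(abs(L[...,1])<40); P=L[m]
    hx,_=np.histogram(P[:,0],np.arange(-96,-20,2)); hy,_=np.histogram(P[:,1],np.arange(-36,36,2)); print('hx from -96',hx.tolist()); print('hy from -36',hy.tolist())
    m2=m[120:300,200:440] if 0 else m; ys,xs=np.where(m); r=(ys.min(),ys.max(),xs.min(),xs.max()); print(r)
    cv2.imwrite(f'pics/m{t}.png',np.hstack([cv2.resize(m[r[0]-8:r[1]+8,r[2]-8:r[3]+8].astype(np.uint8)*255,(400,360)),cv2.resize(v.p[r[0]-8:r[1]+8,r[2]-8:r[3]+8,::-1],(400,360)).max(2)]))
E
```

```text
cA prong x0 -112.1 y lo/hi 28.0 43.0 slopes 0.0026 0.0025
cA prong x0 -111.9 y lo/hi -43.7 -32.2 slopes 0.005 0.0025
hx from -96 [0, 0, 8, 225, 237, 277, 228, 228, 83, 93, 89, 93, 93, 91, 92, 89, 90, 96, 92, 95, 83, 95, 93, 89, 90, 94, 92, 87, 92, 92, 214, 240, 242, 247, 219, 0, 0]
hy from -36 [0, 0, 0, 0, 43, 264, 282, 282, 273, 235, 87, 88, 90, 90, 88, 92, 86, 92, 91, 88, 95, 89, 92, 98, 94, 97, 298, 319, 324, 330, 261, 0, 0, 0, 0]
(np.int64(151), np.int64(238), np.int64(226), np.int64(327))
cB prong x0 -112.4 y lo/hi 28.0 43.0 slopes 0.0017 0.0042
cB prong x0 -112.1 y lo/hi -43.8 -31.8 slopes 0.003 -0.0105
hx from -96 [0, 0, 17, 246, 249, 243, 241, 189, 96, 94, 86, 94, 93, 89, 92, 96, 90, 88, 90, 95, 93, 91, 90, 95, 86, 89, 92, 94, 91, 83, 251, 220, 262, 237, 195, 1, 0]
hy from -36 [0, 0, 0, 0, 41, 268, 277, 286, 275, 224, 91, 83, 88, 90, 87, 86, 94, 90, 93, 85, 96, 94, 94, 91, 94, 107, 306, 317, 321, 328, 252, 0, 0, 0, 0]
(np.int64(150), np.int64(236), np.int64(308), np.int64(413))
```

View pics/mcA.png

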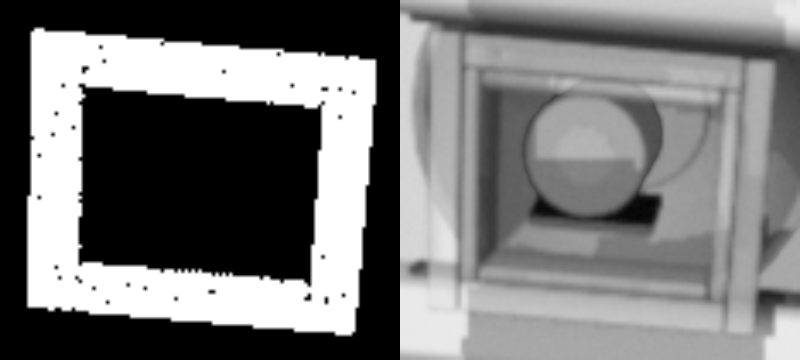

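The bore is centred at x about -57 to -58, y about 0 in the slicer frame, with yaw about -5°. The rim reads z 164–165, which agrees with the text. The pusher is at (438.0, 72.6), yaw 12.9°, with the collar at 94 and the top at 135. Next I grasp it.

```bash
cat >> h.py <<'E'
TH=np.radians(-4.97)
U=np.array([np.cos(TH),np.sin(TH)]);N=np.array([-U[1],U[0]])
ORG=np.array([676,-93.75])-52.1*U-0.35*N      # slicer origin, measured
def W(x,y,z): return [*(ORG+x*U+y*N),z]
def rot(yaw,s):  # tool z down, tool x along s*(cos yaw, sin yaw)
    x=s*np.array([np.cos(yaw),np.sin(yaw),0]);z=np.array([0,0,-1.]);return Ro.from_matrix(np.c_[x,np.cross(z,x),z]).as_rotvec()
E
python3 - <<'E'
from h import *
print(W(-57,0,300))
for s in(1,-1): print(s,[np.round(q,2) if (q:=solver.ik(p,rot(y,s))) is not None else None for p,y in(([438,72.6,117.5],np.radians(12.9)),(W(-57,0,300),TH),(W(-57,0,193),TH))])
s=-1
r=rot(np.radians(12.9),s)
fingers.gripper_to(50,effort=70)
robot.move_to([438,72.6,210],r); robot.dwell(.2); f0=np.array(get_ft_force())
robot.move_straight([438,72.6,117.5],feed=60); robot.dwell(.3); print(get_ee_pos(),get_ft_force()-f0)
fingers.gripper_to(0); robot.dwell(.3)
print(get_opening(),get_finger_force(),get_ee_pos(),get_ft_force()-f0)
robot.move_straight([438,72.6,170],feed=50); robot.dwell(.3)
print(get_opening(),get_ee_pos(),get_ft_force()-f0,get_time_s())
E
```

```text
[np.float64(567.2798726538813), np.float64(-84.64690108568973), 300]
1 [array([-0.  , -0.28,  2.15,  0.  ,  1.27,  1.34]), array([-0.28, -0.09,  1.68, -0.  ,  1.56,  1.38]), array([-0.28, -0.03,  1.79, -0.  ,  1.38,  1.38])]
-1 [array([-0.  , -0.28,  2.15,  0.  ,  1.27, -1.8 ]), array([-0.28, -0.09,  1.68,  0.  ,  1.56, -1.76]), array([-0.28, -0.03,  1.79,  0.  ,  1.38, -1.76])]
[438.06443173  72.58973829 117.63383462] [0.00134798 1.17591879 0.20999277]
21.48610561859644 68.37517261505127 [438.13609607  72.57744982 117.62153013] [-0.47141162 -0.1733063   1.74212367]
21.00194642025412 [437.88745601  72.61040957 169.77438249] [-0.59710776 -0.34632065 -0.56106051] 9.45
```

The pusher is gripped and lifted. Now I hover it over the chute and check foot against bore.

```bash
python3 - <<'E'
from h import *
r=rot(TH,-1)
robot.move_straight([438,72.6,320],feed=200)
robot.move_to(W(-57,0,320),r); robot.dwell(.3); 
robot.move_straight(W(-57,0,302.6),feed=60); robot.dwell(.4)
print(get_ee_pos(),get_ft_force(),get_time_s())
for n in('wrist','side','scene'): shot(n,n+'h')
a=V('wristh').p; b=V('sideh');c=V('sceneh')
x=W(-57,0,175); ub=b.proj(x)[0].astype(int); uc=c.proj(x)[0].astype(int)
cr=lambda p,u:cv2.resize(p[u[1]-42:u[1]+42,u[0]-56:u[0]+56],(400,300),interpolation=cv2.INTER_CUBIC)
m=np.hstack([cv2.resize(a,(400,300)),a[180:480,120:520]]); m=np.vstack([m,np.hstack([cr(b.p,ub),cr(c.p,uc)])])
cv2.imwrite('pics/hov.png',m[:,:,::-1])
E
```

```text
[567.38774    -84.70134081 302.88561984] [ 0.1191898   0.16003375 -0.91590798] 12.3167
```

View pics/hov.png

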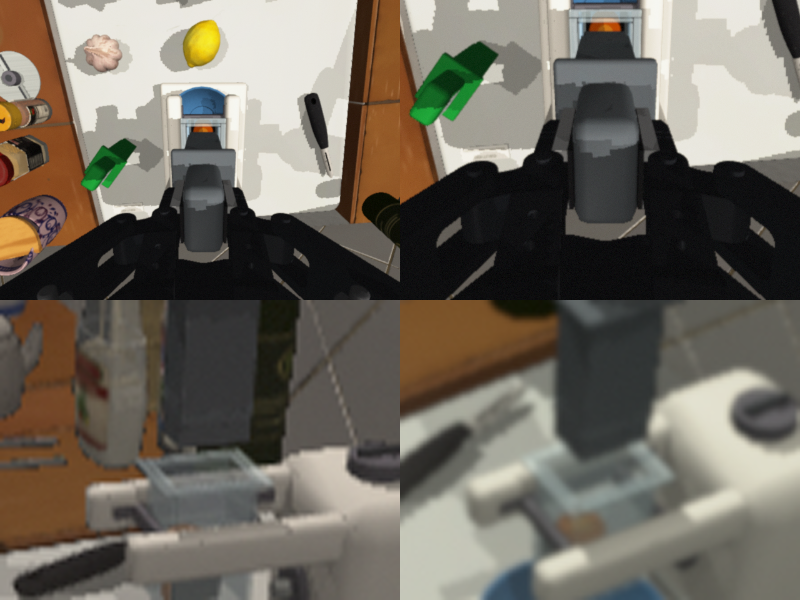

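The wrist view shows the stem above the bore, with the carrot just ahead of it at tile (605,30). Side and scene views show the foot just above the rim. I'll get the numbers from the depth.

```bash
python3 - <<'E'
from h import *
for t in('wristh','sideh','sceneh'):
    v=V(t);C=v.cloud();L=np.stack([(C[...,:2]-ORG)@U,(C[...,:2]-ORG)@N,C[...,2]],-1);hsv=cv2.cvtColor(v.p,cv2.COLOR_RGB2HSV)
    ok=(v.d>0)&(abs(L[...,0]+57)<50)&(abs(L[...,1])<32)
    pc=lambda m:(m.sum(),np.percentile(L[m],[1,50,99],axis=0).round(1).tolist()) if m.sum()>20 else m.sum()
    print(t,'rim',pc(ok&(abs(L[...,2]-164.5)<3)))
    print('  collar',pc(ok&(abs(L[...,2]-279)<3.0)))
    for z in(188,200,215): print('  stem',z,pc(ok&(abs(L[...,2]-z)<4)&(hsv[...,2]<130)))
    # rim inner edges / y-profile
    m=ok&(abs(L[...,2]-164.5)<3)
    if t=='wristh':
        q=L[m]; 
        for x in range(-92,-78,3):
            k=q[abs(q[:,0]-x)<1.5]; print('   x',x,len(k),np.percentile(k[:,1],[1,99]).round(1) if len(k)>5 else '')
E
```

```text
wristh rim (np.int64(1732), [[-89.5, -26.0, 161.8], [-81.4, -0.3, 164.2], [-54.7, 25.3, 165.7]])
  collar (np.int64(3834), [[-85.6, -21.6, 276.4], [-78.0, -0.1, 278.4], [-60.7, 21.5, 279.8]])
  stem 188 (np.int64(66), [[-78.8, -13.5, 187.5], [-78.5, 0.1, 189.1], [-78.1, 12.7, 191.9]])
  stem 200 (np.int64(130), [[-78.8, -13.8, 196.4], [-78.5, 0.4, 200.5], [-78.2, 13.7, 204.0]])
  stem 215 (np.int64(162), [[-78.8, -14.8, 211.0], [-78.5, -1.4, 214.7], [-78.2, 14.0, 218.9]])
   x -92 0 
   x -89 265 [-25.4  24.8]
   x -86 294 [-25.8  25.2]
   x -83 289 [-25.8  24.6]
   x -80 198 [-26.1  25.5]
sideh rim (np.int64(258), [[-90.2, -29.3, 161.8], [-56.9, -1.9, 165.9], [-26.4, 25.2, 167.3]])
  collar (np.int64(191), [[-86.0, -25.4, 276.1], [-65.3, -17.9, 280.3], [-30.7, 16.2, 281.7]])
  stem 188 (np.int64(45), [[-79.3, -17.7, 187.2], [-63.2, -15.1, 190.0], [-39.5, 6.3, 191.8]])
  stem 200 (np.int64(84), [[-79.1, -18.9, 196.1], [-65.0, -14.9, 200.1], [-37.8, 7.9, 203.9]])
  stem 215 (np.int64(96), [[-79.4, -19.0, 211.3], [-64.1, -15.6, 215.3], [-37.9, 8.6, 218.9]])
sceneh rim (np.int64(315), [[-90.8, -25.9, 161.9], [-70.3, -12.4, 164.8], [-27.3, 26.0, 167.1]])
  collar (np.int64(291), [[-87.2, -21.6, 276.1], [-72.3, -12.1, 279.2], [-32.3, 20.6, 281.3]])
  stem 188 (np.int64(64), [[-80.5, -15.1, 185.7], [-65.9, -12.4, 189.2], [-39.3, 10.4, 191.8]])
  stem 200 (np.int64(89), [[-80.9, -15.0, 196.2], [-72.0, -12.7, 199.6], [-40.6, 12.9, 203.9]])
  stem 215 (np.int64(102), [[-80.1, -15.5, 211.1], [-69.5, -13.1, 215.3], [-37.0, 15.2, 218.9]])
```

The pusher and bore centres agree to within 0.3 mm in x and y. Next is a slow descent watching the force.

```bash
cat >> h.py <<'E'
G=117.6  # TCP above pusher foot
def down(x,y,z0,z1,step,feed,f0,fz,fxy=6,every=4):
    z=z0;i=0
    while z>z1+1e-6:
        z=max(z1,z-step); robot.move_straight(W(x,y,z+G),feed=feed); f=np.array(get_ft_force())-f0; i+=1
        fl=(f[:2]@U,f[:2]@N)
        hit=f[2]>fz or max(map(abs,fl))>fxy
        if hit or i%every==0 or z<=z1+1e-6: print('foot',round(z,1),'real',np.round(get_ee_pos()[2]-G,2),'f',np.round([*fl,f[2]],1),'t',round(get_time_s(),2))
        if hit: return z,True
    return z,False
E
python3 - <<'E'
from h import *
robot.move_straight(W(-57.2,-.2,170+G),feed=40); robot.dwell(.4)
f0=np.mean([get_ft_force() for _ in range(5)],axis=0); np.save('f0.npy',f0); print(f0)
print(down(-57.2,-.2,170,150,1,8,f0,3.5,3.5,2))
E
```

```text
[ 1.4365947   0.08285356 -1.34141234]
foot 168 real 167.87 f [-1.3 -0.1  0.3] t 13.94
foot 166 real 165.9 f [-1.6 -0.2  0.8] t 14.49
foot 164 real 163.91 f [-1.8 -0.6  0.1] t 15.04
foot 162 real 161.9 f [-0.9  0.   0.9] t 15.59
foot 160 real 159.9 f [-1.6 -0.7  0.1] t 16.14
foot 158 real 157.91 f [-1.  -1.   0.8] t 16.69
foot 156 real 155.91 f [-1.4 -1.   0.9] t 17.24
foot 154 real 153.9 f [-0.7  0.3  1.5] t 17.79
foot 152 real 151.94 f [-1.1 -0.8  0.3] t 18.34
foot 150 real 149.89 f [-2.1 -0.3  0.4] t 18.89
(150, False)
```

The foot is inside with no contact force. Now I push the carrot out.

```bash
python3 - <<'E'
from h import *
f0=np.load('f0.npy')
z,h=down(-57.2,-.2,150,133,2,12,f0,4,4,4)
if not h: z,h=down(-57.2,-.2,z,95,1,7,f0,14.5,6,1)
E
```

```text
foot 142 real 141.83 f [-1.2  0.1 -0.2] t 20.16
foot 134 real 133.83 f [-1.5 -0.6  0.4] t 21.43
foot 133 real 132.91 f [-0.9 -0.4  0.5] t 21.68
foot 132 real 131.88 f [-1.3 -0.   0.8] t 21.97
foot 131 real 130.89 f [-1.6  0.6  1. ] t 22.26
foot 130 real 129.92 f [-0.7 -0.9  0.1] t 22.55
foot 129 real 128.91 f [-1.3 -0.4  0.5] t 22.84
foot 128 real 127.88 f [-1.4 -0.8  0.7] t 23.13
foot 127 real 126.92 f [-0.9  0.3 -0.5] t 23.43
foot 126 real 126.62 f [-2.3 -0.3  3.5] t 23.72
foot 125 real 125.92 f [-2.6 -0.1  6.9] t 24.01
foot 124 real 124.62 f [-2.   0.3  6.8] t 24.3
foot 123 real 123.34 f [-1.   0.2  6.1] t 24.59
foot 122 real 122.19 f [-0.8  0.1  5.5] t 24.88
foot 121 real 121.1 f [-1.  -0.1  5.7] t 25.18
foot 120 real 119.98 f [-0.5 -0.3  4.6] t 25.47
foot 119 real 118.97 f [-1.   0.   5.9] t 25.76
foot 118 real 117.96 f [-0.5  0.6  5.5] t 26.05
foot 117 real 116.97 f [ 0.2 -0.4  6.3] t 26.34
foot 116 real 115.91 f [-0.9 -0.6  6.1] t 26.63
foot 115 real 114.94 f [-1.4  0.1  5.2] t 26.93
foot 114 real 113.94 f [-1.2  0.2  5.3] t 27.22
foot 113 real 112.93 f [-1.4  1.1  4.8] t 27.5
[... 152 characters left out ...]
 real 108.93 f [-1.  -0.1  6.3] t 28.68
foot 108 real 107.92 f [-2.2 -0.   6. ] t 28.97
foot 107 real 106.95 f [-1.7  0.3  5.6] t 29.26
foot 106 real 105.94 f [-0.8 -0.   5.9] t 29.55
foot 105 real 104.93 f [-1.1  0.3  5.5] t 29.84
foot 104 real 103.98 f [-1.2 -0.3  5.5] t 30.13
foot 103 real 102.96 f [-1.2  0.5  4.9] t 30.43
foot 102 real 102.05 f [-0.8  0.2  5.5] t 30.72
foot 101 real 101.31 f [-1.8  0.3  5.9] t 31.01
foot 100 real 100.62 f [-1.8 -0.4  9.1] t 31.3
foot 99 real 99.98 f [-2.1  0.6  8.1] t 31.59
foot 98 real 99.22 f [-2.8  0.3  9. ] t 31.88
foot 97 real 97.63 f [-0.9 -0.5  7.6] t 32.17
foot 96 real 96.42 f [-1.1  0.1  7.1] t 32.47
foot 95 real 95.27 f [-0.8  0.2  5.7] t 32.76
```

```bash
python3 - <<'E'
from h import *
robot.dwell(.2)
for n in('wrist','side','scene'):
    shot(n,n+'d'); v=V(n+'d');C=v.cloud();L=np.stack([(C[...,:2]-ORG)@U,(C[...,:2]-ORG)@N,C[...,2]],-1);hsv=cv2.cvtColor(v.p,cv2.COLOR_RGB2HSV)
    m=(hsv[...,0]<14)&(hsv[...,1]>130)&(abs(L[...,0]+57)<60)&(abs(L[...,1])<60); m&=v.d>0
    print(n,m.sum(),np.percentile(L[m],[5,50,95],axis=0).round(0).tolist() if m.sum() else '')
b=V('sided');c=V('scened');x=W(-57,0,80); ub=b.proj(x)[0].astype(int); uc=c.proj(x)[0].astype(int)
cr=lambda p,u:cv2.resize(p[u[1]-56:u[1]+56,u[0]-56:u[0]+56],(400,400),interpolation=cv2.INTER_CUBIC)
cv2.imwrite('pics/drop.png',np.hstack([cr(b.p,ub),cr(c.p,uc)])[:,:,::-1])
E
```

```text
wrist 288 [[-84.0, -59.0, 30.0], [-76.0, -7.0, 91.0], [-69.0, 7.0, 274.0]]
side 1918 [[-114.0, -55.0, 46.0], [-83.0, -36.0, 431.0], [-43.0, 8.0, 520.0]]
scene 3160 [[-114.0, -52.0, 63.0], [-85.0, -30.0, 502.0], [-50.0, 50.0, 519.0]]
```

View pics/drop.png

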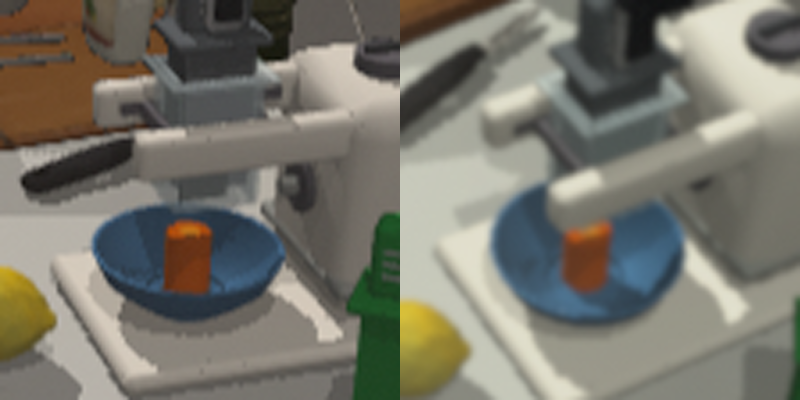

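The carrot is out, standing upright in the bowl at side tile (187,257) with the pusher still in the chute. Now I drive the pusher home through the lips.

```bash
python3 - <<'E'
from h import *
f0=np.load('f0.npy')
z,h=down(-57.2,-.2,95,86,1,7,f0,16,6,3)
z,h=(z,h) if h else down(-57.2,-.2,z,79,.5,5,f0,20,6,1)
prev=None
while not h and z>73:
    z,h=down(-57.2,-.2,z,z-.3,.3,3,f0,20,6,1)
    re=get_ee_pos()[2]-G; f=get_ft_force()[2]-f0[2]
    if re<77.7 and prev is not None and prev-re<.08 and f>6: print('seated?'); break
    prev=re
E
```

```text
foot 92 real 91.82 f [-0.4  0.1  4.5] t 33.98
foot 89 real 88.85 f [-1.1 -0.1  5.6] t 34.86
foot 86 real 86.81 f [-1.7  0.4  8.4] t 35.73
foot 85.5 real 86.63 f [-2.6  0.2  8.3] t 35.98
foot 85.0 real 86.31 f [-2.8 -0.1  9.4] t 36.23
foot 84.5 real 85.97 f [-2.4  0.4 10.5] t 36.48
foot 84.0 real 85.61 f [-2.4  0.4 11.1] t 36.73
foot 83.5 real 85.18 f [-3.7  0.9 11.4] t 36.98
foot 83.0 real 84.77 f [-2.5  0.2 11.2] t 37.23
foot 82.5 real 84.4 f [-2.4  0.1 11.5] t 37.48
foot 82.0 real 83.95 f [-1.7 -0.5 11.1] t 37.73
foot 81.5 real 83.51 f [-1.7  0.6 11. ] t 37.98
foot 81.0 real 81.84 f [0.2 0.2 8.1] t 38.23
foot 80.5 real 81.45 f [-0.7 -0.6  8.5] t 38.48
foot 80.0 real 81.02 f [0.2 0.5 9.1] t 38.73
foot 79.5 real 80.55 f [-0.9  1.2  8.4] t 38.98
foot 79 real 80.02 f [-2.   0.6  8.4] t 39.23
foot 78.7 real 79.75 f [-0.4  0.3  8.4] t 39.48
foot 78.4 real 79.42 f [-0.9  0.1  8.9] t 39.73
foot 78.1 real 79.27 f [-2.   1.   9.6] t 39.98
foot 77.8 real 79.02 f [-0.6  1.   9.5] t 40.23
foot 77.5 real 78.8 f [-1.5  0.8 10.6] t 40.48
foot 77.2 real 78.62 f [-2.  -0.2  9.8] t 40.73
foot 76.9 real 78.38 f [-0.9  0.2 11.4] t 40.98
foot 76.6 real 77.82 f [-1.7  0.   8.6] t 41.23
foot 76.3 real 77.44 f [-0.5  0.2  9.4] t 41.48
foot 76.0 real 77.09 f [-0.8 -0.9  7.4] t 41.73
foot 75.7 real 77.05 f [-1.5  0.4 10.3] t 41.98
seated?
```

```bash
python3 - <<'E'
from h import *
f0=np.load('f0.npy')
z,h=down(-57.2,-.2,75.7,74.2,.3,3,f0,18,6,1)
for n in('side','scene','wrist'):
    shot(n,n+'s'); v=V(n+'s');C=v.cloud();L=np.stack([(C[...,:2]-ORG)@U,(C[...,:2]-ORG)@N,C[...,2]],-1);hsv=cv2.cvtColor(v.p,cv2.COLOR_RGB2HSV)
    ok=(v.d>0)&(abs(L[...,0]+57)<40)&(abs(L[...,1])<30)&(L[...,2]>155)&(L[...,2]<178)
    print(n,[(z,int((ok&(abs(L[...,2]-z-.5)<.5)).sum()),int(np.median(hsv[...,2][ok&(abs(L[...,2]-z-.5)<.5)])) if (ok&(abs(L[...,2]-z-.5)<.5)).sum() else 0) for z in range(160,176)])
b=V('sides');c=V('scenes');x=W(-57,0,165); ub=b.proj(x)[0].astype(int); uc=c.proj(x)[0].astype(int)
cr=lambda p,u:cv2.resize(p[u[1]-28:u[1]+28,u[0]-28:u[0]+28],(400,400),interpolation=cv2.INTER_CUBIC)
cv2.imwrite('pics/seat.png',np.hstack([cr(b.p,ub),cr(c.p,uc)])[:,:,::-1])
E
```

```text
foot 75.4 real 77.03 f [-2.1 -0.4 10.4] t 42.23
foot 75.1 real 77.03 f [-2.1 -0.5 11.6] t 42.48
foot 74.8 real 77.04 f [-2.5  0.3 12.4] t 42.73
foot 74.5 real 77.01 f [-4.   0.5 14. ] t 42.98
foot 74.2 real 77.0 f [-4.4  0.1 15.7] t 43.23
side [(160, 2, 89), (161, 2, 88), (162, 4, 75), (163, 9, 96), (164, 18, 108), (165, 24, 110), (166, 46, 108), (167, 32, 111), (168, 15, 64), (169, 16, 56), (170, 17, 66), (171, 30, 74), (172, 57, 60), (173, 54, 70), (174, 6, 50), (175, 5, 52)]
scene [(160, 1, 99), (161, 3, 110), (162, 15, 112), (163, 28, 119), (164, 51, 130), (165, 58, 132), (166, 20, 128), (167, 17, 115), (168, 15, 97), (169, 30, 92), (170, 65, 86), (171, 93, 80), (172, 32, 96), (173, 15, 66), (174, 2, 61), (175, 3, 52)]
wrist [(160, 7, 74), (161, 36, 72), (162, 125, 102), (163, 768, 162), (164, 1298, 168), (165, 267, 168), (166, 32, 128), (167, 78, 78), (168, 248, 80), (169, 1274, 105), (170, 1912, 113), (171, 388, 114), (172, 13, 114), (173, 1, 67), (174, 3, 82), (175, 16, 52)]
```

View pics/seat.png

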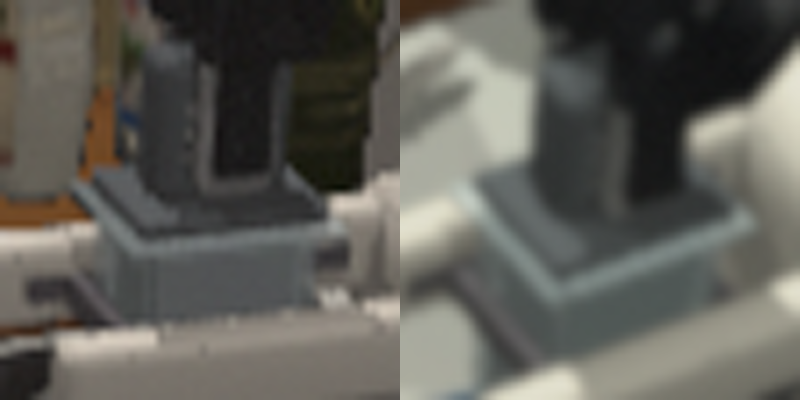

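The pusher stops hard at 77.0 mm. Depth shows the collar top 6 mm above the rim, and the picture shows no gap. I'll unload, release, retreat and check.

```bash
python3 - <<'E'
from h import *
f0=np.load('f0.npy')
for z in(75.2,76.2,76.9):
    robot.move_straight(W(-57.2,-.2,z+G),feed=5); f=get_ft_force()-f0; print(z,(get_ee_pos()[2]-G).round(2),f.round(1))
fingers.gripper_to(50); robot.dwell(.3); print(get_opening(),(get_ft_force()-f0).round(1),get_ee_pos())
robot.move_straight(W(-57.2,-.2,300),feed=60); robot.dwell(.8)
for n in('side','scene','wrist'):
    shot(n,n+'e'); v=V(n+'e');C=v.cloud();L=np.stack([(C[...,:2]-ORG)@U,(C[...,:2]-ORG)@N,C[...,2]],-1);hsv=cv2.cvtColor(v.p,cv2.COLOR_RGB2HSV)
    ok=(v.d>0)&(abs(L[...,0]+57)<40)&(abs(L[...,1])<30)
    for nm,lo,hi in(('rim',162,167),('collar',167.2,175),('grip',205,222)):
        m=ok&(L[...,2]>lo)&(L[...,2]<hi)&((hsv[...,2]<125)|(nm=='rim')); print(n,nm,m.sum(),np.median(L[m],axis=0).round(1))
print(get_time_s())
b=V('sidee');x=W(-57,0,120); ub=b.proj(x)[0].astype(int)
cv2.imwrite('pics/end.png',cv2.resize(b.p[ub[1]-80:ub[1]+80,ub[0]-80:ub[0]+80],(600,600),interpolation=cv2.INTER_CUBIC)[:,:,::-1])
E
```

```text
75.2 77.01 [-1.8  1.4 11.4]
76.2 77.03 [-0.1  0.   7.9]
76.9 77.1 [ 2.4 -0.4  6. ]
50.54744310111336 [-0.5 -0.7  2.4] [567.02638516 -84.80337647 194.49363602]
side rim 112 [-70.8 -24.2 165.7]
side collar 214 [-65.5 -17.5 172.2]
side grip 156 [-59.8  -9.5 212.1]
scene rim 172 [-78.1 -20.5 164.9]
scene collar 277 [-69.6 -11.8 171.2]
scene grip 208 [-62.2  -4.2 212.4]
wrist rim 1336 [-74.   -1.1 164.2]
wrist collar 2489 [-67.7  -1.1 170.2]
wrist grip 2184 [-59.5  -0.4 211.8]
47.925
```

View pics/end.png

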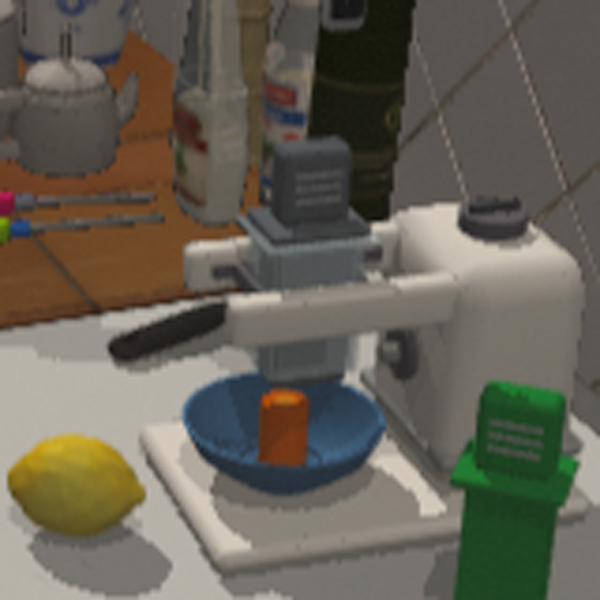

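The pusher is home, with its collar at (305,225) flat on the rim and 6 mm above it by depth. The carrot stands in the bowl at (284,428), and the gripper is clear.

```bash
python3 -c "
from h import *
print(ticket.hand_in())"
```

```text
the job is handed in; nothing more can be done
None
```

The job is handed in after about 48 s of robot time: the carrot is in the bowl, the pusher is fully home with its collar on the rim and released, and measured forces stayed under 16 N; the judge's verdict was not shown.

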